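# Wet the cleaning brush at the plunger can and degrease the tube

## Robot

A 6-joint arm with a two-finger parallel gripper is mounted at the origin on a cart in front of the work surface, level with it; the furniture and walls round the work are solid. World frame = base frame: x ahead of the robot, y to its left, z up, the work surface at z = 0. Lengths are in mm, angles in rad, forces in N, time in s.
With the tool pointing down it reaches from about 375 to 900 mm from the base axis. Payload 3.1 kg.
Tool frame: the origin (TCP) lies on the centre line of the jaws, within the pads' length; the fingertips stand 11 mm ahead of it and the grasp point (between the pads) lies 8 mm behind it (bot.tip_reach is the distance from the TCP to the fingertips, in mm); z points along the fingers, y is the direction in which the jaws open and shut (so a half turn about z gives the same grasp; the last joint's range is limited). The gripper opens to 87 mm and grips with 3 to 60 N. Pads are 19 mm wide; open, the fingers measure 117 mm over their backs; the gripper's body (75 mm by 190 mm) begins 51 mm behind the grasp point.
Start: joints at [-1.304, 0.527, 1.433, -0, 1.181, -0.178], TCP at [269.506, -563.882, 233.548] pointing down, gripper open.
Joint ranges: [-3.08, 3.08], [-0.75, 2.2], [0.22, 2.44], [-1.43, 4.57], [0, 2.65], [-2.85, 2.85]. Speed limits (rad/s): [2.79, 2.79, 3.14, 3.14, 3.14, 3.14].

## Interface

Orientations are given as [roll, pitch, yaw] about the fixed x, y, z axes, in that order (R = Rz(yaw) Ry(pitch) Rx(roll)).
In Python, from bench import bot, cams, order gives the robot as it stands.
- The arm moves only by the tool arm_command, never from a script. Its argument "commands" is a list that holds one entry, the list of rows, each a list of 5 numbers: the closure in counts, from 0 (fully open) to 255 (shut), then the shift along the tool's x, y, z in m, then the turn about the tool's z in degrees. In form: [[[jaw, dx, dy, dz, twist], ...]]. A call has 1 to 10 rows; each row shifts and turns the pose as measured when the row begins, along the tool's axes as they then stand; what a row does not reach is not made up. A row lasts 1/12 s, in which the tool goes at most 41.7 mm and 7.16 degrees, less where a joint would pass 70% of its speed; a pose out of reach is approached as far as the arm can. A call is refused whole if a number of a shift passes 0.0417 or a number of a turn 7.16, either way. A call with a gripper value outside its range is refused whole. The fingers move at their own pace and stop on an object; the grip force is fixed at half the most. Time passes only in rows, so rows that do not move let the fingers close. It gives the time, the measured TCP pose, the force and the opening at its end, in the units of the state.
- bot.sense(): the state, without advancing time (a new reading comes with each control period).
- cams.grab_frame(name): name is "side" or "top"; returns the picture (400x640x3 uint8, red, green, blue); there is no depth.
- cams.camera_info(name): a dict with "camera_matrix" (3x3 intrinsics, pixels), "distortion" ([k1, k2, p1, p2, k3] as OpenCV has them; the pictures are not rectified), "R" (3x3) and "t" (3): a world point X has camera coordinates R X + t. Camera axes: x right, y down, z forward; pixel columns grow to the right and rows downward; lengths in mm; the calibration is good to about 2 mm. A picture is of the moment at which its call begins. camera_info takes no time and is no camera call.
- order.sign_off(): hands the job in, once; it reports no verdict.
The state is a dict: "clock": time; "joint_positions": joint angles; "dq": joint speeds; "joint_torque": joint torques, N m; "ee_pos": TCP position; "eef_rot": TCP orientation; "force": force on the tool from outside, world axes, zero at the start; "torque": the same for the moment, N m; "grip_width": finger opening in mm.
Only numpy, scipy, OpenCV 4.12 (cv2) and the standard library are available. Lean on these libraries where they do the work, as an engineer would, in place of code of your own. Each camera call takes 0.05 s, during which the arm holds its last target.

## Task

Degrease the steel tube in the vice ready for welding: take the round brush from the plywood caddy, wet it by pressing its bristles gently into the dish of the blue plunger can until the dish is fully down, then lift it out. Stroke the bristles lightly along the top of the tube from the vice jaws out to its free end, then stand the brush back upright in an empty cell of the caddy. Leave everything else where it is.

Things in the scene. Friction and masses are not known exactly. Their poses are not given: they have to be found in the camera images.
- brush: Round brush 186 mm long, standing bristles down in one of three caddy cells. Origin: centre of the bristles' lower face, unsqueezed; z runs up the handle. Dark tuft 32 mm across up to 46 mm, steel ferrule 36 mm across to 72 mm, straight pale wooden handle 22 mm across from 90 to 176 mm (grip it there), green end. About 0.12 kg. The tuft yields along z: 0.9 N per mm, 10 mm at most. It can stand by itself.
- brush_tip (a point): Centre of the lower face of the brush's bristles; it moves up to 10 mm towards the handle as the bristles are squeezed.
- plunger_can: Blue round solvent can with a sprung aluminium dish on top, 116 mm across, fixed to the bench. Origin: centre of its underside. The dish is 100 mm across its rim outside; rim 135 mm above the bench when up.
- dish_floor (a point): Centre of the dish's flat floor of perforated brass (floor about 60 mm across, walls sloping out to the rim, which stands 18 mm above the floor); about 117 mm above the bench when the dish is up. It moves with the dish.
- can_dish (a joint): How far the dish is pressed down, m: 0 up, 0.020 fully down on its stop. The spring needs about 1.6 N to start and 4 N at the stop, and lifts the dish again.
- vice: Small grey machine vice fixed to the bench, about 0.2 m long, jaws 76 mm wide with their tops 53 mm above the bench or lower. Origin: centre of its underside between the jaws; the tube is held along its y axis and sticks out to -y. Its x axis is the screw, handle at -x.
- tube: Steel square tube 17 x 220 x 17 mm clamped level and fixed in the vice. Origin: centre of its underside; y runs along it. The jaws hold it from y = -110 to -37 mm; the free end is at y = +110 mm. It lies 42 mm above the bench.
- tube_top (a point): Centre of the tube's top face, 59 mm above the bench, halfway along the tube; same axes as the tube.
- caddy: Open plywood caddy 171 x 171 x 72 mm with 7 mm walls and a cross divider: four square cells, 75 mm clear, cell centres at x, y = +-41 mm from its origin (all four sign pairs). Fixed to the bench. Origin: centre of its underside.
- caddy_floor (a point): Centre of the caddy's inner floor, 7 mm above the bench; axes as the caddy's.
- parts_cup: Yellow plastic cup 66 mm across, 46 mm tall, in one cell of the caddy. Origin: centre of its underside.
- black_tape: Roll of black tape 62 mm across, 19 mm tall, lying in one cell of the caddy. Origin: centre of its underside. The fourth cell is empty.
- ball_hammer: Ball hammer, 292 mm, lying on the bench as a bystander. Origin: centre of its underside.
- red_pliers: Red pliers, 185 mm, lying on the bench as a bystander. Origin: centre of their underside.
- masking_tape: Roll of pale tape, 100 mm across, 25 mm tall, lying on the bench as a bystander. Origin: centre of its underside.
- offcut: Steel offcut 20 x 85 x 12 mm, lying on the bench as a bystander. Origin: centre of its underside.

How it is judged:
By the outcome, as a careful person would: the job done as asked, in the order asked, and still so for the second after the job is handed in, with the robot touching nothing.
It also fails if it takes over 51 s, if anything falls off the work surface, if the arm or the gripper's body presses on something with over 40 N, if the wrist force passes 120 N, or if a joint passes its speed limit or range.

## Working session

There is one attempt and no reset: what is moved stays moved. The work goes in short steps, Python scripts to look and compute and a tool call to move; the robot and the scene stay as the last step left them, time stands still between calls to the robot, and variables do not carry over. Pictures are saved under pics/ and viewed, and the job is handed in when it is done.

Besides the shell and the picture viewer there is one more tool, called after ">>>" by a JSON object that holds its "op" and its "data", one argument or row to a line. arm_command: Moves the arm, as the interface text tells. Its arguments: {"type":"object","properties":{"commands":{"type":"array","items":{"type":"array","items":{"type":"array","items":{"type":"number"}}}}},"required":["commands"]}

```bash
mkdir -p pics; ls; python3 - <<'E'
from bench import bot,cams,order
import cv2
for n in("side","top"):
    cv2.imwrite(f"pics/{n}0.png",cams.grab_frame(n)[:,:,::-1])
    c=cams.camera_info(n);print(n,c)
print(bot.sense(),bot.tip_reach)
E
```

```text
pics
side {'camera_matrix': array([[468.86797723,   0.        , 314.86100748],
       [  0.        , 468.86797723, 194.36982244],
       [  0.        ,   0.        ,   1.        ]]), 'distortion': array([0.0146767, 0.       , 0.       , 0.       , 0.       ]), 'R': array([[ 0.91531481,  0.40247963, -0.0144547 ],
       [ 0.24895948, -0.59366364, -0.76523372],
       [-0.31657222,  0.69683113, -0.64359025]]), 't': array([-559.88241684,  -28.64104161, 1583.42829294])}
top {'camera_matrix': array([[506.00115415,   0.        , 318.9157228 ],
       [  0.        , 506.00115415, 196.43732334],
       [  0.        ,   0.        ,   1.        ]]), 'distortion': array([0.03386728, 0.        , 0.        , 0.        , 0.        ]), 'R': array([[-2.78560963e-02, -9.99605957e-01, -3.45966347e-03],
       [-9.89716368e-01,  2.80659577e-02, -1.40263372e-01],
       [ 1.40305201e-01, -4.83104435e-04, -9.90108185e-01]]), 't': array([ 111.23548033,  604.73696041, 1401.68331011])}
{'clock': 0.1, 'joint_positions': array([-1.30346998e+00,  5.28384822e-01,  1.43376696e+00, -1.51708714e-05,
        1.18139537e+00, -1.78479618e-01]), 'dq': array([ 0.00020751, -0.00243261, -0.00445468,  0.00021617, -0.00022897,
        0.00041326]), 'joint_torque': array([-1.86822717e-04, -4.40986311e+01, -1.77151322e+01,  6.34568045e-02,
        5.34081529e-02, -4.22113033e-05]), 'ee_pos': array([ 269.35479504, -563.27663607,  232.66461764]), 'eef_rot': array([-3.13966671e+00, -3.33187568e-04,  4.45811418e-01]), 'force': array([ 0.33382409, -0.36424137, -1.32294304]), 'torque': array([-0.01291303, -0.01726994, -0.04461054]), 'grip_width': 87.06361095213502} 11.0
```

View pics/side0.png

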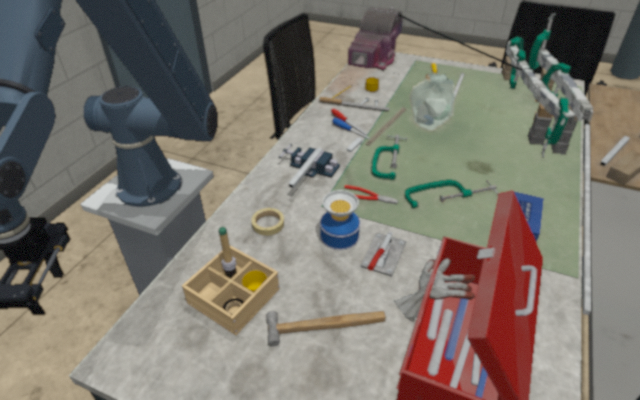

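View pics/top0.png

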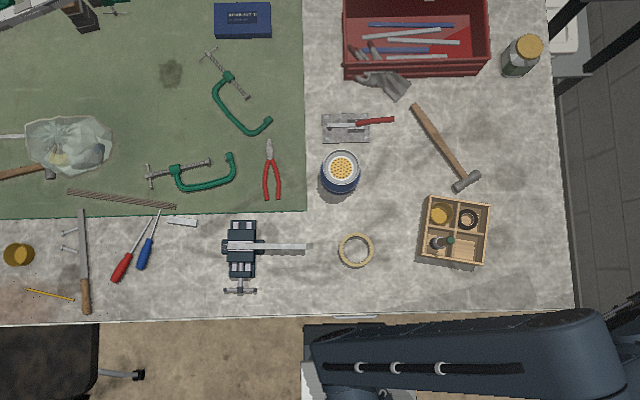

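The side view shows the brush at about (226,250) in the caddy, the can at (340,220) and the vice at (312,163). In the top view the caddy is at (454,231) with the empty cell at lower right (470,248), the can dish is at (341,168) and the tube spans (258–306,247). I'll zoom in on these.

```bash
python3 - <<'E'
import cv2
t=cv2.imread("pics/top0.png");s=cv2.imread("pics/side0.png")
cv2.imwrite("pics/zt1.png",cv2.resize(t[185:275,410:500],None,fx=6.6,fy=6.6,interpolation=2))
cv2.imwrite("pics/zt2.png",cv2.resize(t[140:300,210:370],None,fx=3.7,fy=3.7,interpolation=2))
cv2.imwrite("pics/zs1.png",cv2.resize(s[220:335,175:285],None,fx=5,fy=5,interpolation=2))
cv2.imwrite("pics/zs2.png",cv2.resize(s[135:255,270:370],None,fx=5,fy=5,interpolation=2))
E
```

```text
(no output)
```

View pics/zt1.png

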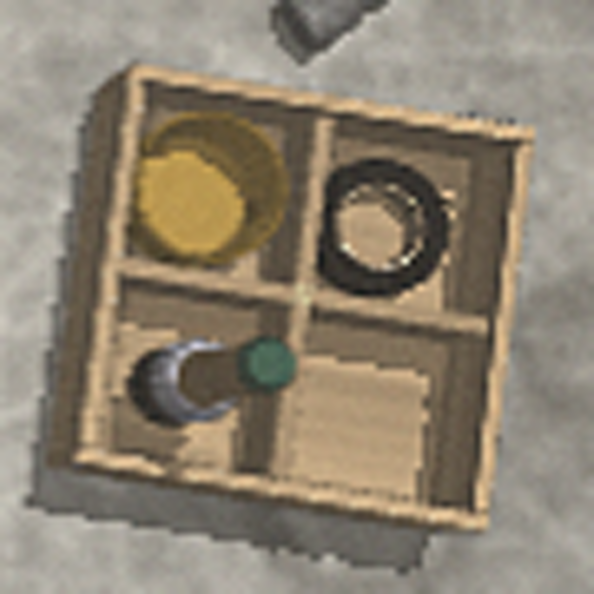

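View pics/zt2.png

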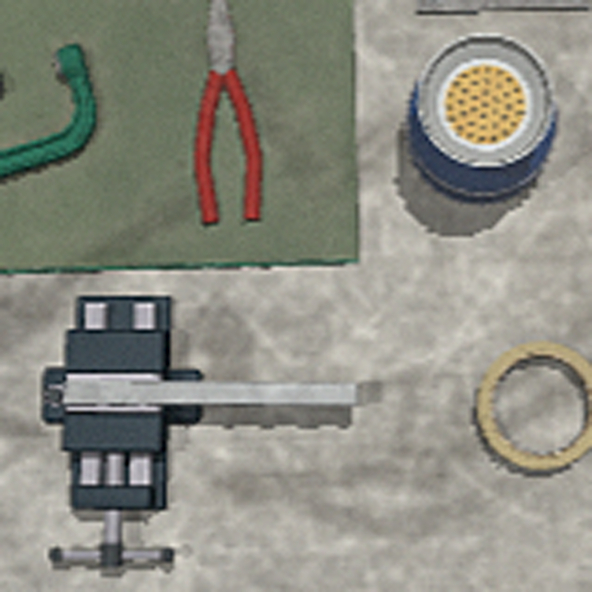

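View pics/zs1.png

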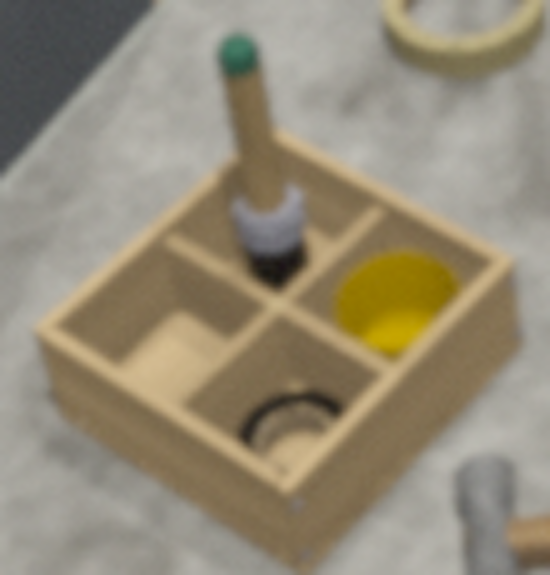

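View pics/zs2.png

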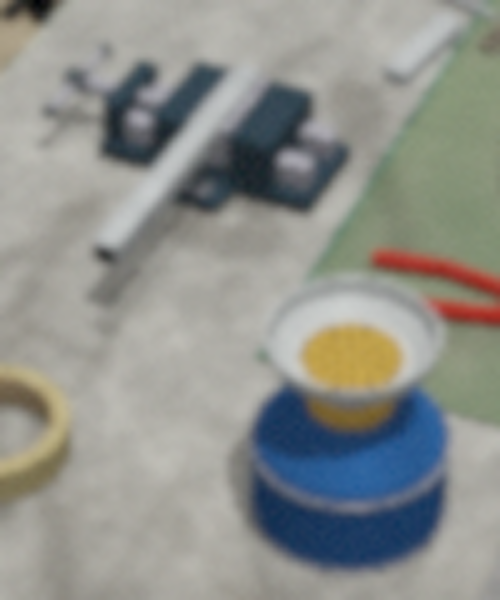

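```bash
cat > h.py <<'E'
import cv2,numpy as np
from bench import bot,cams
C={n:cams.camera_info(n) for n in("side","top")}
def ray(n,p):
    c=C[n];q=cv2.undistortPoints(np.array([[p]],float),c["camera_matrix"],np.array(c["distortion"]))[0,0]
    R=np.array(c["R"]);t=np.array(c["t"]);return -R.T@t,R.T@np.array([q[0],q[1],1])
def onz(n,p,z):
    o,d=ray(n,p);return o+d*(z-o[2])/d[2]
def tri(pt,ps):
    o1,d1=ray("top",pt);o2,d2=ray("side",ps)
    s=np.linalg.lstsq(np.c_[d1,-d2],o2-o1,rcond=None)[0]
    a=o1+d1*s[0];b=o2+d2*s[1];return (a+b)/2,np.linalg.norm(a-b)
def zoom(x0,y0,f,u,v):return(x0+(u+.5)/f-.5,y0+(v+.5)/f-.5)
def proj(n,X):
    c=C[n];return cv2.projectPoints(np.array([X],float),cv2.Rodrigues(np.array(c["R"]))[0],np.array(c["t"]),c["camera_matrix"],np.array(c["distortion"]))[0][0,0]
def mask(im,lo,hi,x0,y0,x1,y1):
    h=cv2.cvtColor(im,cv2.COLOR_BGR2HSV);m=cv2.inRange(h,lo,hi);o=m*0;o[y0:y1,x0:x1]=m[y0:y1,x0:x1]
    n,l,s,ce=cv2.connectedComponentsWithStats(o);
    k=1+np.argmax(s[1:,4]);return l==k,ce[k],s[k]
E
python3 - <<'E'
from h import *
np.set_printoptions(precision=1,suppress=True)
t=cv2.imread("pics/top0.png");s=cv2.imread("pics/side0.png")
G=((50,60,20),(95,255,255))
_,ct,st=mask(t,*G,430,225,470,255);_,cs,ss=mask(s,*G,210,220,240,245)
print("green",ct,st,cs,ss,tri(ct,cs))
Y=((12,90,90),(30,255,255))
_,ft,a=mask(t,*Y,320,145,362,195);mm,fs,b=mask(s,*Y,320,195,360,235)
print("brass",ft,a,fs,b,tri(ft,fs), onz("top",ft,117),onz("side",fs,117))
# rim from zooms
T2=lambda u,v:zoom(210,140,3.7,u,v);S2=lambda u,v:zoom(270,135,5,u,v)
T1=lambda u,v:zoom(410,185,6.6,u,v);S1=lambda u,v:zoom(175,220,5,u,v)
print("rim",tri(T2(483,100),S2(357,338)))
print("tube free end: edges top", [onz("top",T2(*p),59) for p in((356,385),(356,403),(160,373),(160,405))])
print("tube side end", tri(T2(356,385),S2(120,247)),tri(T2(356,403),S2(96,247)))
print("tube side", [onz("side",S2(*p),59) for p in((96,247),(120,252),(235,68),(262,75))])
tt=[(135,70),(532,130),(485,525),(80,462),(303,297)]
ss_=[(510,262),(290,488),(42,330),(280,133),(280,300)]
P=[]
for p,q in zip(tt,ss_):
    X,e=tri(T1(*p),S1(*q));P.append(onz("top",T1(*p),72));print("caddy",X,e,P[-1],onz("side",S1(*q),72))
print(np.mean(P[:4],0))
print("brush tuft", onz("top",T1(150,395),30), "ferrule top",tri(T1(205,378),S1(268,200)))
E
```

```text
green [450.5 239.6] [448 237   6   7  31] [222.2 230.7] [219 228   7   7  37] (array([ 468.5, -236.1,  181.4]), np.float64(1.7973172028509725))
brass [340.7 167.9] [331 158  21  21 340] [340.  205.9] [331 200  19  13 186] (array([675.4,  32.9, 114. ]), np.float64(1.4560498443171235)) [674.1  32.7 117. ] [677.1  30.2 117. ]
rim (array([676.8,  35. , 126.6]), np.float64(2.6761823910439455))
tube free end: edges top [array([473.5, 134.3,  59. ]), array([460. , 134.6,  59. ]), array([486.7, 281.6,  59. ]), array([462.7, 281.8,  59. ])]
tube side end (array([476. , 135.8,  54.8]), np.float64(5.3686584790161245)) (array([461.1, 135.3,  50.8]), np.float64(1.6812711300453165))
tube side [array([466.6, 126.8,  59. ]), array([482.9, 128.1,  59. ]), array([468.2, 343.5,  59. ]), array([489. , 342.8,  59. ])]
caddy [ 599.9 -216.6   66.1] 2.0638708840097633 [ 598.2 -215.9   72. ] [ 603.5 -220.4   72. ]
caddy [ 569.4 -380.7   69.2] 2.6231242574539966 [ 568.  -380.5   72. ] [ 571.9 -381.6   72. ]
caddy [ 405.7 -348.6   68.3] 3.662103918647877 [ 404.2 -348.6   72. ] [ 409.8 -349.9   72. ]
caddy [ 438.  -182.9   62.2] 8.157853384448055 [ 434.4 -183.3   72. ] [ 447.7 -188.5   72. ]
caddy [ 502.2 -281.9   62.6] 2.6747821439380512 [ 500.4 -280.1   72. ] [ 508.6 -287.4   72. ]
[ 501.2 -282.1   72. ]
brush tuft [ 463.  -223.2   30. ] ferrule top (array([ 468.6, -235.7,   75.7]), np.float64(2.3900814090837015))
```

Brush at (468,−236), upright. The empty cell centre is about (453,−315), the dish floor about (675,32), and the tube end about (467,135). First I'll turn the tool square to the world axes.

>>> {"op": "arm_command", "data": {
  "commands": [
    [[0,0,0,0,6.4],[0,0,0,0,6.4],[0,0,0,0,6.4],[0,0,0,0,6.4]]
  ]
}}

```text
clock: 0.43
ee_pos: [268.9, -561.6, 230.2]
eef_rot: [-3.135, 0.002, -0.019]
force: [-0.0, 0.1, 0.2]
grip_width: 87.2
```

```bash
python3 - <<'E'
from h import *
np.set_printoptions(precision=1,suppress=True)
t=cv2.imread("pics/top0.png")
g=cv2.cvtColor(t,cv2.COLOR_BGR2GRAY)
# tube: bright rows per column
for x in range(235,312,5):
    r=g[235:262,x];print(x,r.tolist())
E
```

```text
235 [70, 76, 68, 78, 70, 8, 208, 189, 170, 159, 163, 164, 160, 177, 72, 203, 26, 49, 69, 74, 69, 68, 69, 76, 70, 77, 41]
240 [72, 75, 68, 70, 75, 27, 204, 173, 182, 180, 182, 185, 180, 178, 61, 200, 53, 52, 75, 75, 69, 72, 71, 73, 68, 79, 37]
245 [75, 76, 73, 72, 70, 26, 208, 178, 153, 181, 178, 174, 176, 188, 104, 199, 61, 51, 75, 71, 74, 69, 80, 66, 72, 81, 40]
250 [77, 76, 71, 73, 77, 28, 220, 183, 135, 176, 171, 169, 177, 170, 93, 200, 64, 53, 78, 73, 76, 75, 79, 73, 77, 76, 49]
255 [3, 14, 8, 5, 35, 26, 29, 23, 160, 176, 177, 181, 177, 193, 54, 12, 26, 21, 21, 24, 75, 70, 68, 69, 110, 109, 104]
260 [126, 138, 145, 149, 107, 45, 74, 68, 158, 184, 180, 183, 183, 189, 71, 40, 47, 55, 25, 40, 108, 160, 156, 148, 140, 168, 162]
265 [153, 172, 182, 179, 167, 157, 120, 130, 165, 184, 175, 176, 171, 182, 93, 96, 102, 111, 126, 111, 198, 182, 184, 177, 179, 182, 179]
270 [128, 139, 150, 145, 144, 142, 136, 134, 153, 186, 175, 180, 187, 192, 88, 112, 110, 112, 113, 100, 134, 183, 183, 176, 178, 185, 201]
275 [134, 142, 149, 145, 138, 138, 134, 131, 152, 196, 182, 179, 189, 197, 71, 104, 1
[... 323 characters left out ...]
87]
290 [151, 162, 179, 182, 165, 161, 162, 159, 168, 189, 181, 175, 172, 177, 110, 107, 116, 120, 113, 108, 141, 187, 172, 162, 178, 160, 153]
295 [153, 163, 168, 168, 167, 164, 165, 159, 149, 195, 186, 185, 183, 184, 121, 100, 104, 109, 106, 99, 96, 176, 163, 163, 172, 165, 159]
300 [192, 197, 186, 175, 160, 163, 160, 158, 147, 189, 183, 186, 183, 187, 114, 92, 100, 110, 107, 104, 187, 171, 164, 162, 168, 174, 172]
305 [185, 193, 189, 182, 176, 174, 173, 169, 171, 197, 185, 180, 177, 178, 135, 167, 165, 168, 163, 153, 184, 181, 173, 169, 168, 162, 158]
310 [184, 187, 182, 186, 187, 183, 173, 162, 125, 120, 128, 127, 130, 139, 166, 165, 168, 167, 170, 168, 169, 167, 165, 169, 165, 159, 159]
```

```bash
python3 - <<'E'
from h import *
np.set_printoptions(precision=1,suppress=True)
t=cv2.imread("pics/top0.png")
g=cv2.cvtColor(t,cv2.COLOR_BGR2GRAY).astype(float)
for x in (257,270,285,300,305): print(x,onz("top",(x,245.9),59), onz("top",(x,243),59)[0],onz("top",(x,248.8),59)[0])
print(g[244:248,300:314].mean(0).round(), onz("top",(306.5,246),59))
print("jaw edge",onz("top",(254.3,240),53),onz("top",(254.3,252),50))
from h import bot
print(bot.sense()["joint_positions"])
E
```

```text
257 [471.3 270.3  59. ] 479.2925411676076 463.2222869235324
270 [470.2 234.2  59. ] 478.25364779441156 462.1835534117466
285 [469.  192.4  59. ] 477.0616681677519 460.9926201114124
300 [467.8 150.7  59. ] 475.8771286842169 459.8100516676088
305 [467.4 136.8  59. ] 475.483973412771 459.41775899845794
[185. 188. 181. 182. 185. 185. 142. 132. 142. 134. 126. 126. 128. 148.] [467.  132.6  59. ]
jaw edge [488.2 278.4  53. ] [454.9 279.1  50. ]
[-1.3  0.5  1.4 -0.   1.2  0.3]
```

>>> {"op": "arm_command", "data": {
  "commands": [
    [[0,0.02,-0.033,0,0],[0,0.02,-0.033,0,0],[0,0.02,-0.033,0,0],[0,0.02,-0.033,0,0],[0,0.02,-0.033,0,0],[0,0.02,-0.033,0,0],[0,0.02,-0.033,0,0],[0,0.02,-0.033,0,0],[0,0.02,-0.033,0,0]]
  ]
}}

```text
clock: 1.18
ee_pos: [458.0, -265.8, 226.4]
eef_rot: [-3.135, 0.006, -0.041]
force: [-0.0, -0.3, -0.6]
grip_width: 86.9
```

>>> {"op": "arm_command", "data": {
  "commands": [
    [[0,0.005,-0.014,0,-1.2],[0,0.005,-0.012,0,-1.2],[0,0,0,0,0],[0,0,0,0,0]]
  ]
}}

```text
clock: 1.52
ee_pos: [471.5, -229.7, 225.4]
eef_rot: [-3.13, 0.008, 0.014]
force: [-0.0, -0.1, 0.4]
grip_width: 87.0
```

```bash
python3 - <<'E'
from h import *
np.set_printoptions(precision=1,suppress=True)
t=cams.grab_frame("top")[:,:,::-1].copy();s=cams.grab_frame("side")[:,:,::-1].copy()
cv2.imwrite("pics/a.png",np.vstack([cv2.resize(t[170:290,390:520],None,fx=3.5,fy=2.4),cv2.resize(s[170:320,130:300],(455,300))]))
b=bot.sense();print(b["ee_pos"],b["eef_rot"],proj("top",b["ee_pos"]),proj("side",b["ee_pos"]))
E
```

```text
[ 471.1 -230.6  225.4] [-3.1  0.   0. ] [452.5 237.3] [221.4 216.4]
```

View pics/a.png

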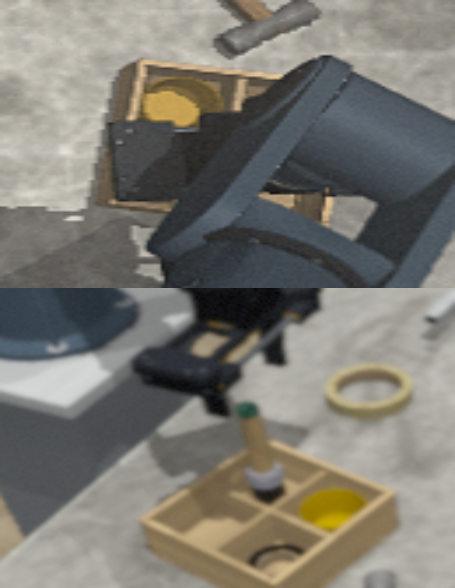

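The side view shows the open fingers straddling the brush along y, with its cap (222,228) between them. I'll correct by a few mm and go down.

>>> {"op": "arm_command", "data": {
  "commands": [
    [[0,-0.0025,0.005,0.006,-0.5],[0,0,0,0.02,0],[0,0,0,0.02,0],[0,0,0,0.018,0],[0,0,0,0.008,0],[0,0,0,0,0],[0,0,0,0,0]]
  ]
}}

```text
clock: 2.2
ee_pos: [465.6, -246.3, 150.0]
eef_rot: [-3.135, 0.005, 0.01]
force: [0.3, 0.5, 0.5]
grip_width: 86.8
```

>>> {"op": "arm_command", "data": {
  "commands": [
    [[0,0.0015,-0.005,0,0],[0,0,0,0,0],[0,0,0,0,0]]
  ]
}}

```text
clock: 2.45
ee_pos: [467.6, -243.0, 151.6]
eef_rot: [-3.138, 0.003, 0.008]
force: [-0.0, 0.6, 1.0]
grip_width: 86.8
```

>>> {"op": "arm_command", "data": {
  "commands": [
    [[0,0,0,0,0],[0,0,0,0,0]]
  ]
}}

```text
clock: 2.62
ee_pos: [468.5, -243.2, 153.0]
eef_rot: [-3.14, 0.001, 0.009]
force: [-0.7, -1.0, 0.4]
grip_width: 86.9
```

>>> {"op": "arm_command", "data": {
  "commands": [
    [[0,0,-0.006,0.002,0],[0,0,-0.002,0.002,0],[0,0,0,0,0]]
  ]
}}

```text
clock: 2.87
ee_pos: [469.1, -234.6, 149.9]
eef_rot: [-3.141, -0.001, 0.009]
force: [0.0, -0.1, -0.3]
grip_width: 87.0
```

Good: within about 1.5 mm. Close.

>>> {"op": "arm_command", "data": {
  "commands": [
    [[255,0,0.001,0,0],[255,0,0,0,0],[255,0,0,0,0],[255,0,0,0,0],[255,0,0,0,0],[255,0,0,0,0],[255,0,0,0,0],[255,0,0,0,0]]
  ]
}}

```text
clock: 3.53
ee_pos: [469.1, -235.3, 149.6]
eef_rot: [-3.141, -0.001, 0.01]
force: [-0.4, -0.5, -0.3]
grip_width: 41.7
```

>>> {"op": "arm_command", "data": {
  "commands": [
    [[255,0,0,0,0],[255,0,0,0,0],[255,0,0,0,0],[255,0,0,0,0],[255,0,0,0,0],[255,0,0,0,0],[255,0,0,0,0],[255,0,0,0,0]]
  ]
}}

```text
clock: 4.2
ee_pos: [469.1, -235.5, 149.7]
eef_rot: [-3.141, -0.001, 0.01]
force: [-0.1, -0.4, 0.2]
grip_width: 21.1
```

>>> {"op": "arm_command", "data": {
  "commands": [
    [[255,0,0,-0.01,0],[255,0,0,-0.02,0],[255,0,0,-0.025,0],[255,0,0,-0.025,0],[255,0,0,-0.025,0],[255,0,0,-0.025,0],[255,0,0,-0.02,0],[255,0,0,-0.01,0],[255,0,0,0,0]]
  ]
}}

```text
clock: 4.95
ee_pos: [466.5, -233.3, 319.1]
eef_rot: [-3.136, 0.005, 0.01]
force: [-0.4, 1.4, -1.1]
grip_width: 21.0
```

```bash
python3 - <<'E'
from h import *
np.set_printoptions(precision=2,suppress=True)
b=bot.sense();print(b["ee_pos"],b["eef_rot"],b["force"],b["grip_width"],b["joint_positions"])
s=cams.grab_frame("side")[:,:,::-1].copy()
cv2.imwrite("pics/b.png",cv2.resize(s[100:320,130:350],None,fx=2.7,fy=2.7))
print(proj("side",bot.sense()["ee_pos"]-[0,0,142.7]))
E
```

```text
[ 466.49 -233.33  319.08] [-3.14  0.01  0.01] [-0.43  1.36 -1.15] 20.978503956121763 [-0.68  0.29  1.57  0.    1.28  0.88]
[222.06 231.37]
```

View pics/b.png

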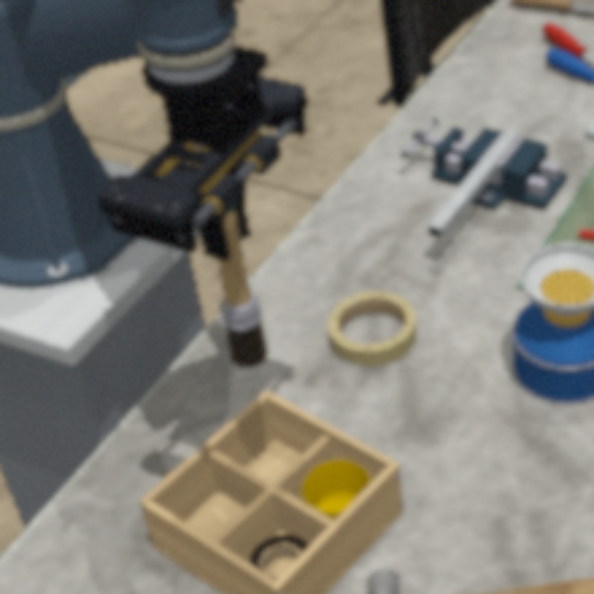

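Brush is held straight; tuft bottom at side pixel (222,234), close to the predicted (222,231). On to the can.

>>> {"op": "arm_command", "data": {
  "commands": [
    [[255,0.01,-0.013,0,0],[255,0.021,-0.027,0,0],[255,0.021,-0.027,0,0],[255,0.021,-0.027,0,0],[255,0.021,-0.027,0,0],[255,0.021,-0.027,0,0],[255,0.021,-0.027,0,0],[255,0.021,-0.027,0,0],[255,0.021,-0.027,0,0],[255,0.013,-0.016,0,0]]
  ]
}}

```text
clock: 5.83
ee_pos: [653.0, 21.9, 303.8]
eef_rot: [-3.129, 0.033, -0.001]
force: [0.1, -0.6, -0.5]
grip_width: 21.3
```

>>> {"op": "arm_command", "data": {
  "commands": [
    [[255,0.003,-0.003,0,0],[255,0,0,0,0],[255,0,0,0,0]]
  ]
}}

```text
clock: 6.08
ee_pos: [655.6, 29.9, 297.8]
eef_rot: [-3.127, 0.042, 0.006]
force: [-1.0, -0.4, -1.9]
grip_width: 21.3
```

```bash
cat > tip.py <<'E'
import sys,numpy as np
from scipy.spatial.transform import Rotation as Ro
from bench import bot
np.set_printoptions(precision=2,suppress=True)
b=bot.sense();R=Ro.from_euler("xyz",b["eef_rot"]).as_matrix()
tip=b["ee_pos"]+R@[0,0,142.7]
print("tip",tip,"tcp",b["ee_pos"],"rpy",b["eef_rot"],"F",b["force"],"grip",b["grip_width"],"clk",b["clock"])
if len(sys.argv)>3: print("tool delta mm to target",R.T@(np.array(sys.argv[1:4],float)-tip))
E
python3 tip.py 675.4 32.5 140
```

```text
tip [649.68  31.93 155.27] tcp [655.63  29.91 297.83] rpy [-3.13  0.04  0.01] F [-0.99 -0.35 -1.88] grip 21.309637899949806 clk 6.0833
tool delta mm to target [26.34 -0.22 14.19]
```

>>> {"op": "arm_command", "data": {
  "commands": [
    [[255,0.006,0,-0.002,0],[255,0.007,0,0,0],[255,0.007,0,0,0],[255,0.004,0,0,0],[255,0,0,0,0],[255,0,0,0,0]]
  ]
}}

```text
clock: 6.58
ee_pos: [679.5, 23.6, 298.2]
eef_rot: [-3.129, 0.045, -0.002]
force: [1.0, 0.1, -1.9]
grip_width: 21.0
```

```bash
python3 tip.py 675.4 32.5 140; python3 - <<'E'
from h import *
s=cams.grab_frame("side")[:,:,::-1].copy();t=cams.grab_frame("top")[:,:,::-1].copy()
cv2.imwrite("pics/c.png",cv2.resize(s[80:260,250:430],None,fx=3.3,fy=3.3,interpolation=2))
E
```

```text
tip [673.04  25.49 155.63] tcp [679.51  23.65 298.17] rpy [-3.13  0.05 -0.  ] F [ 0.96  0.06 -1.9 ] grip 21.033745320957614 clk 6.5833
tool delta mm to target [ 3.05 -6.82 15.59]
```

View pics/c.png

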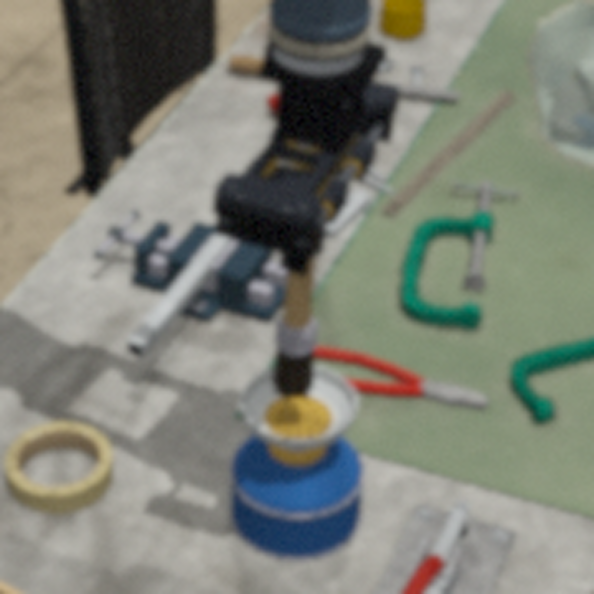

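The tuft bottom is at zoom (293,390), above the brass floor at (298,415), with a slight tilt. A small y correction, then down.

>>> {"op": "arm_command", "data": {
  "commands": [
    [[255,0.002,-0.004,0.004,0],[255,0,-0.002,0.008,0],[255,0,0,0.008,0],[255,0,0,0.004,0],[255,0,0,0,0],[255,0,0,0,0]]
  ]
}}

```text
clock: 7.18
ee_pos: [678.7, 31.6, 271.1]
eef_rot: [-3.128, 0.048, -0.001]
force: [0.2, -1.2, -1.6]
grip_width: 21.2
```

```bash
python3 tip.py 675.4 32.5 117
```

```text
tip [671.91  33.55 128.58] tcp [678.73  31.64 271.1 ] rpy [-3.13  0.05 -0.  ] F [ 0.19 -1.19 -1.57] grip 21.226838380999922 clk 7.1833
tool delta mm to target [ 4.04  1.19 11.38]
```

>>> {"op": "arm_command", "data": {
  "commands": [
    [[255,0.001,0,0.004,0],[255,0.001,0,0.004,0],[255,0.001,0,0.004,0],[255,0,0,0.004,0],[255,0,0,0.004,0],[255,0,0,0.002,0]]
  ]
}}

```text
clock: 7.68
ee_pos: [681.4, 31.9, 248.7]
eef_rot: [-3.129, 0.046, -0.001]
force: [-0.1, -0.8, 1.2]
grip_width: 21.2
```

```bash
python3 tip.py 675.4 32.5 97
```

```text
tip [674.87  33.75 106.16] tcp [681.41  31.89 248.7 ] rpy [-3.13  0.05 -0.  ] F [-0.14 -0.79  1.24] grip 21.204731104303523 clk 7.6833
tool delta mm to target [0.95 1.37 9.11]
```

>>> {"op": "arm_command", "data": {
  "commands": [
    [[255,0,0,0.003,0],[255,0,0,0.003,0],[255,0,0,0.003,0],[255,0,0,0.002,0],[255,0,0,0,0]]
  ]
}}

```text
clock: 8.1
ee_pos: [681.2, 31.9, 238.2]
eef_rot: [-3.129, 0.044, -0.001]
force: [-0.5, -0.7, 3.1]
grip_width: 21.3
```

```bash
python3 tip.py 675.4 32.5 91
```

```text
tip [674.91  33.72  95.67] tcp [681.18  31.91 238.22] rpy [-3.13  0.04 -0.  ] F [-0.5  -0.69  3.13] grip 21.337520948606407 clk 8.1
tool delta mm to target [0.69 1.28 4.63]
```

>>> {"op": "arm_command", "data": {
  "commands": [
    [[255,0,0,0.002,0],[255,0,0,0.002,0],[255,0,0,0.001,0],[255,0,0,0,0],[255,0,0,0,0]]
  ]
}}

```text
clock: 8.52
ee_pos: [681.2, 32.0, 234.6]
eef_rot: [-3.129, 0.043, -0.001]
force: [-2.2, 0.1, 3.7]
grip_width: 20.8
```

```bash
python3 tip.py 675.4 32.5 91;python3 - <<'E'
from h import *
s=cams.grab_frame("side")[:,:,::-1].copy()
cv2.imwrite("pics/d.png",cv2.resize(s[150:260,290:400],None,fx=5,fy=5,interpolation=2))
E
```

```text
tip [675.09  33.78  92.06] tcp [681.16  31.99 234.62] rpy [-3.13  0.04 -0.  ] F [-2.2   0.12  3.69] grip 20.83918083176245 clk 8.5167
tool delta mm to target [0.35 1.29 1.03]
```

View pics/d.png

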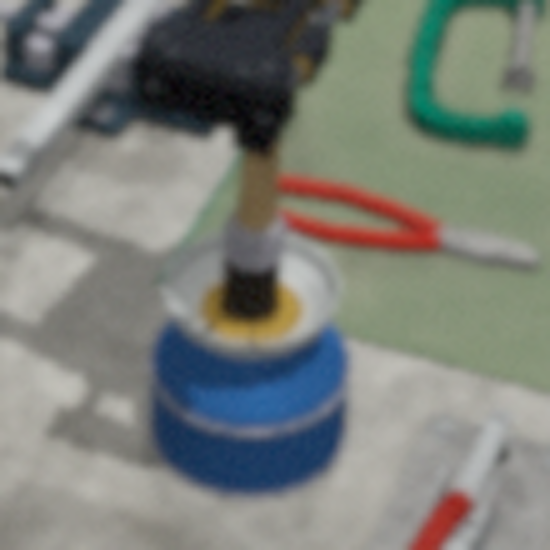

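>>> {"op": "arm_command", "data": {
  "commands": [
    [[255,0,0,0.002,0],[255,0,0,0.001,0],[255,0,0,0,0],[255,0,0,0,0]]
  ]
}}

```text
clock: 8.9
ee_pos: [681.1, 32.0, 233.0]
eef_rot: [-3.129, 0.042, -0.001]
force: [-1.4, 0.4, 7.1]
grip_width: 21.2
```

```bash
python3 tip.py 675.4 32.5 91;python3 - <<'E'
from h import *
t=cams.grab_frame("side")[:,:,::-1].copy()
a=cv2.imread("pics/c.png")
s0=cv2.imread("pics/side0.png")
cv2.imwrite("pics/e.png",np.hstack([cv2.resize(x[180:250,310:372],None,fx=6,fy=6,interpolation=2) for x in(s0,t)]))
for z in (135,115): print(proj("side",[675,32.5,z]))
E
```

```text
tip [675.16  33.75  90.44] tcp [681.09  32.01 233.  ] rpy [-3.13  0.04 -0.  ] F [-1.39  0.44  7.06] grip 21.167883205060605 clk 8.9
tool delta mm to target [ 0.21  1.25 -0.59]
[339.67350142 200.40590567]
[339.53420909 205.79023869]
```

View pics/e.png

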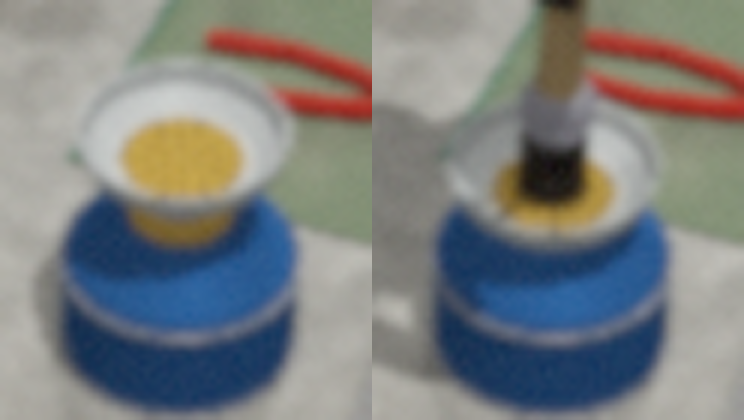

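The dish rim's lower edge has dropped about 6.2 px (20 mm predicts 5.4 px), and force climbed steeply to about 7 N, so the dish is on its stop. Lifting out.

>>> {"op": "arm_command", "data": {
  "commands": [
    [[255,0,0,-0.003,0],[255,0,0,-0.006,0],[255,0,0,-0.01,0],[255,0,0,-0.015,0],[255,0,0,-0.015,0],[255,0,0,-0.015,0],[255,0,0,-0.01,0],[255,0,0,-0.005,0],[255,0,0,0,0]]
  ]
}}

```text
clock: 9.7
ee_pos: [685.7, 30.8, 312.4]
eef_rot: [-3.129, 0.042, -0.001]
force: [0.1, 1.3, -1.5]
grip_width: 21.4
```

```bash
python3 tip.py 472 282 110
```

```text
tip [679.71  32.6  169.85] tcp [685.72  30.78 312.41] rpy [-3.13  0.04 -0.  ] F [ 0.11  1.26 -1.49] grip 21.358141092455586 clk 9.7
tool delta mm to target [-205.24 -248.31   71.71]
```

>>> {"op": "arm_command", "data": {
  "commands": [
    [[255,-0.007,-0.009,0,0],[255,-0.014,-0.017,0,0],[255,-0.016,-0.02,0,0],[255,-0.016,-0.02,0,0],[255,-0.016,-0.02,0.002,0],[255,-0.016,-0.02,0.002,0],[255,-0.016,-0.02,0.003,0],[255,-0.016,-0.02,0.003,0],[255,-0.016,-0.02,0.003,0],[255,-0.016,-0.02,0.003,0]]
  ]
}}

```text
clock: 10.53
ee_pos: [523.5, 224.0, 294.7]
eef_rot: [-3.129, 0.059, -0.009]
force: [0.5, -0.1, -1.7]
grip_width: 21.2
```

```bash
python3 tip.py 472 282 110
```

```text
tip [515.02 225.9  152.27] tcp [523.47 224.04 294.7 ] rpy [-3.13  0.06 -0.01] F [ 0.45 -0.05 -1.74] grip 21.24169223687189 clk 10.5333
tool delta mm to target [-40.96 -55.13  45.47]
```

>>> {"op": "arm_command", "data": {
  "commands": [
    [[255,-0.012,-0.015,0.003,0],[255,-0.01,-0.014,0.003,0],[255,-0.006,-0.008,0.002,0],[255,-0.002,-0.003,0,0],[255,0,0,0,0],[255,0,0,0,0]]
  ]
}}

```text
clock: 11.03
ee_pos: [480.2, 271.1, 284.3]
eef_rot: [-3.13, 0.073, -0.001]
force: [-0.1, -0.6, -0.8]
grip_width: 20.8
```

```bash
python3 tip.py 472 284 75
```

```text
tip [469.74 272.67 142.03] tcp [480.21 271.07 284.33] rpy [-3.13  0.07 -0.  ] F [-0.07 -0.64 -0.82] grip 20.845207158597375 clk 11.0333
tool delta mm to target [  7.16 -10.59  66.8 ]
```

>>> {"op": "arm_command", "data": {
  "commands": [
    [[255,0.001,-0.004,0.02,0],[255,0.001,-0.004,0.02,0],[255,0.001,-0.002,0.014,0],[255,0,0,0,0],[255,0,0,0,0]]
  ]
}}

```text
clock: 11.45
ee_pos: [485.3, 278.6, 230.2]
eef_rot: [-3.131, 0.066, -0.007]
force: [-0.4, -0.4, -1.3]
grip_width: 20.9
```

```bash
python3 tip.py 472 284 59
```

```text
tip [475.92 280.21  87.78] tcp [485.27 278.58 230.16] rpy [-3.13  0.07 -0.01] F [-0.38 -0.4  -1.31] grip 20.902785275783664 clk 11.45
tool delta mm to target [-2.05 -3.45 29.01]
```

>>> {"op": "arm_command", "data": {
  "commands": [
    [[255,-0.002,-0.002,0.008,0],[255,-0.001,-0.001,0.008,0],[255,0,0,0.005,0],[255,0,0,0.002,0],[255,0,0,0,0]]
  ]
}}

```text
clock: 11.87
ee_pos: [483.6, 280.8, 207.9]
eef_rot: [-3.13, 0.06, -0.01]
force: [-0.4, 0.4, -2.0]
grip_width: 21.4
```

```bash
python3 tip.py 471.5 284 56;python3 - <<'E'
from h import *
t=cams.grab_frame("side")[:,:,::-1].copy()
cv2.imwrite("pics/f.png",cv2.resize(t[90:220,260:380],None,fx=4.6,fy=4.6,interpolation=2))
E
```

```text
tip [475.   282.55  65.44] tcp [483.59 280.76 207.86] rpy [-3.13  0.06 -0.01] F [-0.39  0.41 -2.03] grip 21.369260391881568 clk 11.8667
tool delta mm to target [-2.94 -1.3   9.65]
```

View pics/f.png

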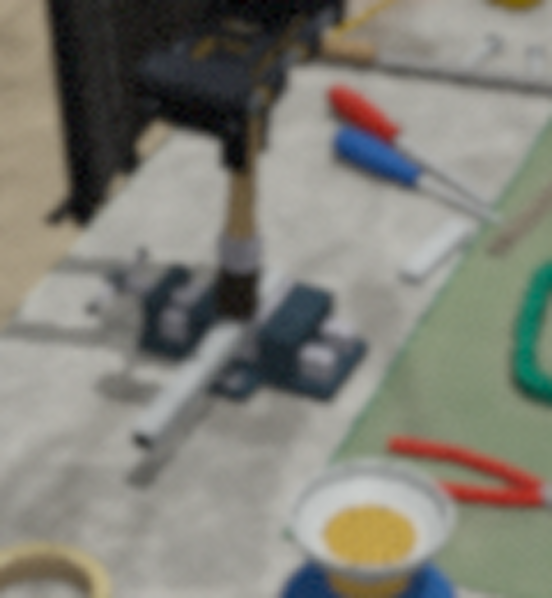

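>>> {"op": "arm_command", "data": {
  "commands": [
    [[255,-0.002,-0.001,0.004,0],[255,-0.001,0,0.003,0],[255,0,0,0.002,0],[255,0,0,0,0],[255,0,0,0,0]]
  ]
}}

```text
clock: 12.33
ee_pos: [481.2, 282.5, 200.6]
eef_rot: [-3.129, 0.056, -0.009]
force: [-0.5, -0.4, 0.4]
grip_width: 21.1
```

```bash
python3 tip.py 471.5 284 56
```

```text
tip [473.25 284.37  58.13] tcp [481.16 282.47 200.6 ] rpy [-3.13  0.06 -0.01] F [-0.53 -0.38  0.44] grip 21.056706546908718 clk 12.3333
tool delta mm to target [-1.62  0.42  2.22]
```

>>> {"op": "arm_command", "data": {
  "commands": [
    [[255,-0.001,0,0.002,0],[255,0,0,0.001,0],[255,0,0,0,0]]
  ]
}}

```text
clock: 12.58
ee_pos: [480.8, 282.5, 198.9]
eef_rot: [-3.129, 0.053, -0.008]
force: [-0.6, -0.1, 3.3]
grip_width: 21.1
```

```bash
python3 tip.py 471.5 284 56
```

```text
tip [473.23 284.47  56.38] tcp [480.77 282.55 198.87] rpy [-3.13  0.05 -0.01] F [-0.61 -0.06  3.28] grip 21.091863478048936 clk 12.5833
tool delta mm to target [-1.7   0.49  0.46]
```

>>> {"op": "arm_command", "data": {
  "commands": [
    [[255,-0.0002,0.004,0,0],[255,-0.0002,0.006,-0.0001,0],[255,-0.0002,0.006,-0.0001,0],[255,-0.0002,0.006,-0.0001,0]]
  ]
}}

```text
clock: 12.92
ee_pos: [480.9, 262.3, 199.9]
eef_rot: [-3.122, 0.049, -0.008]
force: [-0.4, 1.5, 2.1]
grip_width: 21.5
```

```bash
python3 tip.py 468 160 56.5
```

```text
tip [473.88 265.24  57.41] tcp [480.86 262.34 199.91] rpy [-3.12  0.05 -0.01] F [-0.41  1.48  2.1 ] grip 21.45635945091006 clk 12.9167
tool delta mm to target [ -4.95 105.29  -0.95]
```

>>> {"op": "arm_command", "data": {
  "commands": [
    [[255,-0.0005,0.006,0.0004,0],[255,-0.0004,0.006,0.0002,0],[255,-0.0003,0.006,0.0001,0],[255,-0.0003,0.006,0.0001,0]]
  ]
}}

```text
clock: 13.25
ee_pos: [479.5, 235.8, 199.0]
eef_rot: [-3.12, 0.048, -0.01]
force: [0.2, 1.5, 3.4]
grip_width: 21.2
```

```bash
python3 tip.py 468 160 56.5
```

```text
tip [472.7  238.96  56.49] tcp [479.46 235.8  199.  ] rpy [-3.12  0.05 -0.01] F [0.23 1.53 3.45] grip 21.21261477253037 clk 13.25
tool delta mm to target [-3.91 78.98 -1.53]
```

>>> {"op": "arm_command", "data": {
  "commands": [
    [[255,-0.0005,0.006,-0.0001,0],[255,-0.0004,0.006,-0.0001,0],[255,-0.0003,0.006,-0.0001,0],[255,-0.0003,0.006,-0.0001,0]]
  ]
}}

```text
clock: 13.58
ee_pos: [477.6, 209.0, 199.1]
eef_rot: [-3.12, 0.047, -0.011]
force: [0.7, 1.3, 2.2]
grip_width: 21.1
```

```bash
python3 tip.py 468 160 56.5
```

```text
tip [470.85 212.18  56.58] tcp [477.58 208.96 199.09] rpy [-3.12  0.05 -0.01] F [0.74 1.29 2.16] grip 21.09789306446979 clk 13.5833
tool delta mm to target [-2.28 52.2  -0.96]
```

Steady: about 3 mm of squeeze at around 4 N, and centred within 1.5 mm. I'll continue off the free end.

>>> {"op": "arm_command", "data": {
  "commands": [
    [[255,-0.0003,0.006,-0.0001,0],[255,-0.0003,0.006,-0.0001,0],[255,-0.0002,0.006,-0.0001,0],[255,-0.0002,0.006,-0.0001,0],[255,-0.0002,0.006,-0.0001,0]]
  ]
}}

```text
clock: 14.0
ee_pos: [475.5, 175.6, 198.9]
eef_rot: [-3.12, 0.048, -0.011]
force: [-0.8, 1.8, 2.1]
grip_width: 21.0
```

```bash
python3 tip.py 467 125 56.5;python3 - <<'E'
from h import *
t=cams.grab_frame("side")[:,:,::-1].copy()
cv2.imwrite("pics/g.png",cv2.resize(t[90:220,260:380],None,fx=4.6,fy=4.6,interpolation=2))
E
```

```text
tip [468.67 178.87  56.45] tcp [475.5  175.64 198.95] rpy [-3.12  0.05 -0.01] F [-0.81  1.84  2.08] grip 20.980906431906853 clk 14.0
tool delta mm to target [-1.09 53.87 -1.19]
```

View pics/g.png

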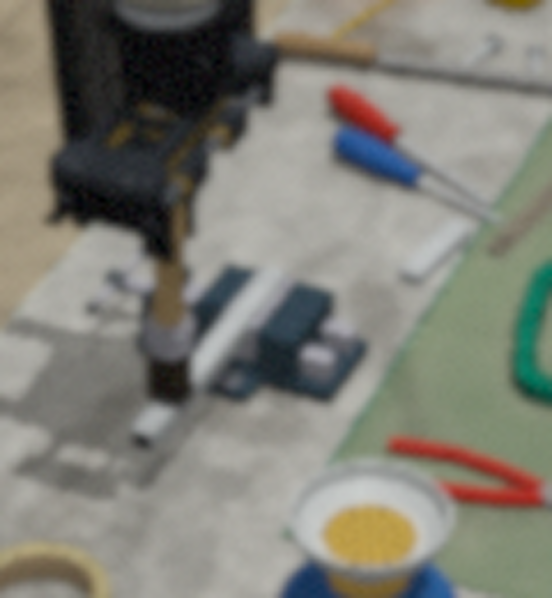

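The tuft is on the tube at zoom (167,390), with the free end at (148,430). Continuing to just past the end.

>>> {"op": "arm_command", "data": {
  "commands": [
    [[255,-0.0002,0.005,-0.0001,0],[255,-0.0002,0.006,-0.0001,0],[255,-0.0002,0.006,-0.0001,0],[255,-0.0002,0.006,-0.0001,0],[255,0,0.006,-0.0001,0],[255,0,0.006,-0.0001,0],[255,0,0.006,-0.0001,0]]
  ]
}}

```text
clock: 14.63
ee_pos: [473.6, 130.1, 198.7]
eef_rot: [-3.12, 0.049, -0.01]
force: [-0.3, 2.6, 2.8]
grip_width: 21.0
```

```bash
python3 tip.py 467 125 56.5
```

```text
tip [466.66 133.28  56.23] tcp [473.63 130.14 198.73] rpy [-3.12  0.05 -0.01] F [-0.32  2.57  2.82] grip 21.023421859536665 clk 14.6333
tool delta mm to target [ 0.41  8.27 -0.47]
```

>>> {"op": "arm_command", "data": {
  "commands": [
    [[255,0,0.005,-0.0002,0],[255,0,0.004,-0.0003,0],[255,0,0.002,-0.004,0],[255,0,0,-0.01,0],[255,0,0,-0.012,0],[255,0,0,-0.012,0],[255,0,0,-0.012,0],[255,0,0,-0.01,0],[255,0,0,-0.005,0],[255,0,0,0,0]]
  ]
}}

```text
clock: 15.47
ee_pos: [471.1, 109.4, 262.1]
eef_rot: [-3.132, 0.067, -0.009]
force: [0.7, 0.4, -1.6]
grip_width: 21.4
```

```bash
python3 tip.py 453.5 -314.6 130
```

```text
tip [461.47 110.79 119.7 ] tcp [471.07 109.4  262.07] rpy [-3.13  0.07 -0.01] F [ 0.69  0.37 -1.6 ] grip 21.38765338966102 clk 15.4667
tool delta mm to target [ -4.64 425.34 -13.91]
```

>>> {"op": "arm_command", "data": {
  "commands": [
    [[255,0,0.012,-0.002,0],[255,0,0.022,-0.002,0],[255,0,0.025,-0.002,0],[255,0,0.025,-0.002,0],[255,0,0.025,-0.002,0],[255,0,0.025,-0.002,0],[255,0,0.025,-0.002,0],[255,0,0.025,-0.002,0],[255,0,0.025,-0.002,0]]
  ]
}}

```text
clock: 16.22
ee_pos: [462.9, -110.2, 272.2]
eef_rot: [-3.133, 0.086, 0.002]
force: [0.3, 0.4, -1.9]
grip_width: 21.2
```

```bash
python3 tip.py 453.5 -314.6 130
```

```text
tip [ 450.62 -109.05  130.08] tcp [ 462.94 -110.19  272.24] rpy [-3.13  0.09  0.  ] F [ 0.31  0.37 -1.88] grip 21.19628849990264 clk 16.2167
tool delta mm to target [  2.38 205.54  -1.8 ]
```

>>> {"op": "arm_command", "data": {
  "commands": [
    [[255,0,0.022,0,0],[255,0,0.022,0,0],[255,0,0.022,0,0],[255,0,0.022,0,0],[255,0,0.022,0,0],[255,0,0.02,0,0],[255,0,0.014,0,0],[255,0,0.008,0,0],[255,0,0,0,0],[255,0,0,0,0]]
  ]
}}

```text
clock: 17.05
ee_pos: [452.1, -280.3, 263.0]
eef_rot: [-3.13, 0.105, -0.006]
force: [0.0, -0.1, -2.2]
grip_width: 21.0
```

```bash
python3 tip.py 453.5 -314.6 110
```

```text
tip [ 437.17 -278.5   121.14] tcp [ 452.1  -280.29  263.05] rpy [-3.13  0.1  -0.01] F [ 0.03 -0.06 -2.17] grip 21.00759398306936 clk 17.05
tool delta mm to target [17.61 36.12  8.92]
```

>>> {"op": "arm_command", "data": {
  "commands": [
    [[255,0.003,0.004,0,0],[255,0.003,0.005,0,0],[255,0.003,0.006,0,0],[255,0.003,0.006,0,0],[255,0.003,0.005,0,0],[255,0.001,0.003,0,0],[255,0,0,0,0]]
  ]
}}

```text
clock: 17.63
ee_pos: [470.2, -307.8, 260.7]
eef_rot: [-3.128, 0.106, 0.001]
force: [0.7, 0.3, -1.8]
grip_width: 21.1
```

```bash
python3 tip.py 453.5 -314.6 110
```

```text
tip [ 455.13 -305.85  118.82] tcp [ 470.17 -307.82  260.71] rpy [-3.13  0.11  0.  ] F [ 0.67  0.33 -1.79] grip 21.085121572272186 clk 17.6333
tool delta mm to target [-0.7   8.88  8.82]
```

>>> {"op": "arm_command", "data": {
  "commands": [
    [[255,0,0.004,-0.006,0],[255,0,0.003,-0.009,0],[255,0,0,-0.01,0],[255,0,0,-0.01,0],[255,0,0,-0.01,0],[255,0,0,-0.01,0],[255,0,0,-0.009,0],[255,0,0,-0.007,0],[255,0,0,-0.004,0],[255,0,0,0,0]]
  ]
}}

```text
clock: 18.47
ee_pos: [478.5, -317.8, 344.8]
eef_rot: [-3.13, 0.104, -0.0]
force: [-0.2, -0.7, -1.2]
grip_width: 20.8
```

>>> {"op": "arm_command", "data": {
  "commands": [
    [[255,0,0,0.03,0],[255,0,0,0.03,0],[255,0,0,0.015,0],[255,0,0,0,0],[255,0,0,0,0]]
  ]
}}

```text
clock: 18.88
ee_pos: [471.4, -317.7, 269.6]
eef_rot: [-3.133, 0.1, -0.0]
force: [-0.7, -0.2, -0.4]
grip_width: 21.0
```

```bash
python3 tip.py 453.5 -314.6 110
```

```text
tip [ 457.15 -316.39  127.65] tcp [ 471.43 -317.67  269.63] rpy [-3.13  0.1  -0.  ] F [-0.71 -0.2  -0.39] grip 20.957192997849464 clk 18.8833
tool delta mm to target [-1.87 -1.63 17.94]
```

>>> {"op": "arm_command", "data": {
  "commands": [
    [[255,-0.03,0,0,0],[255,0,0,0,0],[255,0,0,0,0]]
  ]
}}

```text
clock: 19.13
ee_pos: [441.7, -318.1, 273.7]
eef_rot: [-3.133, 0.1, 0.001]
force: [0.3, -0.3, -0.5]
grip_width: 21.4
```

>>> {"op": "arm_command", "data": {
  "commands": [
    [[255,0.03,0,0,0],[255,0,0,0,0],[255,0,0,0,0]]
  ]
}}

```text
clock: 19.38
ee_pos: [473.0, -319.2, 273.8]
eef_rot: [-3.136, 0.097, -0.001]
force: [0.2, 0.3, -0.7]
grip_width: 21.6
```

>>> {"op": "arm_command", "data": {
  "commands": [
    [[255,-0.03,0,0,0],[255,0,0,0,0],[255,0.035,0,0,0],[255,0,0,0,0],[255,-0.035,0,0,0],[255,0,0,0,0],[255,0.035,0,0,0],[255,0,0,0,0],[255,0,0,0,0]]
  ]
}}

```text
clock: 20.13
ee_pos: [480.0, -320.5, 277.8]
eef_rot: [-3.141, 0.092, -0.001]
force: [-0.4, -0.2, -1.2]
grip_width: 21.1
```

>>> {"op": "arm_command", "data": {
  "commands": [
    [[255,0,0,-0.035,0],[255,0,0,0,0],[255,0,0,0.035,0],[255,0,0,0,0],[255,0,0,-0.035,0],[255,0,0,0,0],[255,0,0,0.035,0],[255,0,0,0,0],[255,0,0,0,0]]
  ]
}}

```text
clock: 20.88
ee_pos: [483.2, -323.3, 287.6]
eef_rot: [3.131, 0.08, -0.001]
force: [0.5, -0.7, -0.1]
grip_width: 21.3
```

>>> {"op": "arm_command", "data": {
  "commands": [
    [[255,0,0,-0.035,0],[255,0,0,0,0],[255,-0.003,0,0.041,0],[255,0,0,0,0],[255,0,0,-0.035,0],[255,0,0,0,0],[255,-0.003,0,0.041,0],[255,0,0,0,0],[255,0,0,0,0]]
  ]
}}

```text
clock: 21.63
ee_pos: [481.6, -327.1, 294.0]
eef_rot: [3.118, 0.064, -0.002]
force: [-0.0, -0.7, -0.9]
grip_width: 21.1
```

>>> {"op": "arm_command", "data": {
  "commands": [
    [[255,0,0,-0.035,0],[255,0,0,0,0],[255,-0.003,0,0.041,0],[255,0,0,0,0],[255,0,0,-0.035,0],[255,0,0,0,0],[255,-0.003,0,0.041,0],[255,0,0,0,0],[255,0,0,0,0]]
  ]
}}

```text
clock: 22.38
ee_pos: [485.8, -334.3, 307.7]
eef_rot: [3.096, 0.038, -0.002]
force: [1.0, -0.6, 0.1]
grip_width: 21.2
```

>>> {"op": "arm_command", "data": {
  "commands": [
    [[255,0,0,-0.035,0],[255,0,0,0,0],[255,-0.003,0,0.041,0],[255,0,0,0,0],[255,0,0,-0.035,0],[255,0,0,0,0],[255,-0.003,0,0.041,0],[255,0,0,0,0],[255,0,0,0,0]]
  ]
}}

```text
clock: 23.13
ee_pos: [491.0, -342.1, 323.6]
eef_rot: [3.072, 0.01, -0.002]
force: [0.2, -0.6, -0.7]
grip_width: 21.1
```

```bash
python3 tip.py 453.5 -314.6 90
```

```text
tip [ 489.55 -352.    181.21] tcp [ 491.02 -342.07  323.55] rpy [ 3.07  0.01 -0.  ] F [ 0.23 -0.62 -0.73] grip 21.112570155618368 clk 23.1333
tool delta mm to target [-35.17 -43.63  88.75]
```

>>> {"op": "arm_command", "data": {
  "commands": [
    [[255,-0.012,-0.016,0,0],[255,-0.014,-0.018,0,0],[255,-0.006,-0.006,0.003,0],[255,0,0,0,0],[255,0,0,0,0]]
  ]
}}

```text
clock: 23.55
ee_pos: [464.5, -306.3, 329.6]
eef_rot: [3.059, -0.004, -0.002]
force: [-0.3, -0.3, -1.2]
grip_width: 21.5
```

```bash
python3 tip.py 453.5 -314.6 90
```

```text
tip [ 465.07 -318.01  187.41] tcp [ 464.52 -306.27  329.63] rpy [ 3.06 -0.   -0.  ] F [-0.26 -0.27 -1.22] grip 21.520752369853664 clk 23.55
tool delta mm to target [-11.97 -11.39  96.76]
```

>>> {"op": "arm_command", "data": {
  "commands": [
    [[255,-0.003,-0.002,0.008,0],[255,-0.004,-0.002,0.012,0],[255,-0.003,-0.002,0.014,0],[255,-0.001,-0.002,0.014,0],[255,0,-0.001,0.014,0],[255,0,0,0.012,0],[255,0,0,0.008,0],[255,0,0,0,0]]
  ]
}}

```text
clock: 24.22
ee_pos: [460.4, -313.0, 246.8]
eef_rot: [3.048, -0.015, -0.003]
force: [0.2, 0.6, -1.3]
grip_width: 21.0
```

```bash
python3 tip.py 453.5 -314.6 90
```

```text
tip [ 462.56 -326.38  104.73] tcp [ 460.42 -313.    246.78] rpy [ 3.05 -0.02 -0.  ] F [ 0.19  0.6  -1.28] grip 21.019796223872394 clk 24.2167
tool delta mm to target [ -9.32 -13.07  13.42]
```

>>> {"op": "arm_command", "data": {
  "commands": [
    [[255,0.014,-0.021,-0.01,0],[255,0.014,-0.021,-0.01,0],[255,0.014,-0.021,-0.01,0],[255,0.014,-0.021,0,0],[255,0.014,-0.021,0,0],[255,0,0,0,0]]
  ]
}}

```text
clock: 24.72
ee_pos: [536.5, -207.7, 270.0]
eef_rot: [3.045, -0.02, -0.011]
force: [-0.3, -0.5, -1.4]
grip_width: 21.1
```

>>> {"op": "arm_command", "data": {
  "commands": [
    [[255,-0.014,0.021,0,0],[255,-0.014,0.021,0,0],[255,-0.014,0.021,0,0],[255,-0.014,0.021,0,0],[255,-0.014,0.021,0,0],[255,0,0,0,0]]
  ]
}}

```text
clock: 25.22
ee_pos: [467.8, -316.7, 282.3]
eef_rot: [3.038, -0.026, 0.001]
force: [0.5, -0.7, -1.3]
grip_width: 21.2
```

```bash
python3 tip.py 453.5 -314.6 90
```

```text
tip [ 471.47 -331.44  140.43] tcp [ 467.78 -316.67  282.31] rpy [ 3.04 -0.03  0.  ] F [ 0.47 -0.67 -1.3 ] grip 21.181261250918045 clk 25.2167
tool delta mm to target [-19.27 -21.93  47.93]
```

>>> {"op": "arm_command", "data": {
  "commands": [
    [[255,0,-0.012,0,0],[255,0,-0.022,0,0],[255,0,-0.03,0,0],[255,0,-0.03,0,0],[255,0,-0.03,0,0],[255,0,-0.03,0,0],[255,0,-0.03,0,0],[255,0,-0.02,0,0],[255,0,-0.01,0,0]]
  ]
}}

```text
clock: 25.97
ee_pos: [469.4, -93.7, 260.5]
eef_rot: [3.037, -0.032, -0.008]
force: [0.2, -1.1, -1.8]
grip_width: 20.9
```

```bash
python3 tip.py 453.5 -314.6 120; python3 -c "
from bench import bot;s=bot.sense();print(s['joint_positions'].round(3),s['joint_torque'].round(1))"
```

```text
tip [ 473.86 -108.71  118.66] tcp [469.41 -93.71 260.5 ] rpy [ 3.04 -0.03 -0.01] F [ 0.18 -1.11 -1.76] grip 20.855706101930558 clk 25.9667
tool delta mm to target [-18.58 205.12  19.68]
[-0.377  0.277  1.79  -0.102  1.01   1.256] [ -0.7 -31.6 -16.9  -0.2  -0.3  -0.1]
```

>>> {"op": "arm_command", "data": {
  "commands": [
    [[255,0,0.004,-0.004,0],[255,0,0.002,-0.01,0],[255,0,0,-0.012,0],[255,0,0,-0.012,0],[255,0,0,-0.012,0],[255,0,0,-0.01,0],[255,0,0,-0.005,0],[255,0,0,0,0]]
  ]
}}

```text
clock: 26.63
ee_pos: [465.8, -84.2, 330.4]
eef_rot: [3.039, -0.031, 0.004]
force: [0.5, 0.6, -1.2]
grip_width: 21.4
```

```bash
python3 tip.py 453.5 -314.6 115
```

```text
tip [470.31 -98.88 188.53] tcp [465.81 -84.22 330.4 ] rpy [ 3.04 -0.03  0.  ] F [ 0.53  0.59 -1.21] grip 21.35641240800569 clk 26.6333
tool delta mm to target [-20.02 207.    94.74]
```

>>> {"op": "arm_command", "data": {
  "commands": [
    [[255,-0.001,0.008,0.003,0],[255,-0.002,0.012,0.004,0],[255,-0.002,0.016,0.004,0],[255,-0.002,0.016,0.004,0],[255,-0.002,0.016,0.004,0],[255,-0.002,0.016,0.004,0],[255,-0.002,0.016,0.004,0],[255,-0.002,0.016,0.004,0],[255,-0.002,0.016,0.004,0],[255,-0.002,0.016,0.004,0]]
  ]
}}

```text
clock: 27.47
ee_pos: [443.3, -242.6, 298.4]
eef_rot: [3.043, -0.022, 0.01]
force: [-0.1, -0.1, -1.8]
grip_width: 21.0
```

```bash
python3 tip.py 453.5 -314.6 115
```

```text
tip [ 446.54 -256.61  156.44] tcp [ 443.32 -242.59  298.42] rpy [ 3.04 -0.02  0.01] F [-0.13 -0.12 -1.79] grip 21.02449206264612 clk 27.4667
tool delta mm to target [ 5.5  53.67 47.09]
```

>>> {"op": "arm_command", "data": {
  "commands": [
    [[255,0.001,0.012,0.005,0],[255,0.001,0.01,0.006,0],[255,0.001,0.009,0.006,0],[255,0.001,0.008,0.006,0],[255,0.001,0.006,0.006,0],[255,0,0.003,0.005,0],[255,0,0,0.003,0],[255,0,0,0,0]]
  ]
}}

```text
clock: 28.13
ee_pos: [447.7, -301.1, 258.5]
eef_rot: [3.047, -0.016, 0.005]
force: [-0.3, -0.4, -1.1]
grip_width: 21.2
```

```bash
python3 tip.py 453.5 -314.6 90
```

```text
tip [ 450.   -314.49  116.46] tcp [ 447.67 -301.09  258.51] rpy [ 3.05 -0.02  0.01] F [-0.28 -0.43 -1.14] grip 21.185777770070747 clk 28.1333
tool delta mm to target [ 3.08 -2.36 26.4 ]
```

>>> {"op": "arm_command", "data": {
  "commands": [
    [[255,0.001,-0.0005,0.005,0],[255,0.001,-0.001,0.009,0],[255,0,-0.001,0.01,0],[255,0,-0.001,0.01,0],[255,0,-0.001,0.009,0],[255,0,-0.0005,0.006,0],[255,0,0,0.002,0],[255,0,0,0,0]]
  ]
}}

```text
clock: 28.8
ee_pos: [451.8, -297.3, 203.3]
eef_rot: [3.048, -0.017, 0.01]
force: [0.2, 0.8, -2.0]
grip_width: 20.8
```

```bash
python3 tip.py 453.5 -314.6 7; python3 - <<'E'
from h import *
s=cams.grab_frame("side")[:,:,::-1].copy();t=cams.grab_frame("top")[:,:,::-1].copy()
cv2.imwrite("pics/k.png",np.hstack([cv2.resize(s[180:335,160:300],(420,465)),cv2.resize(t[185:275,405:495],(380,465))]))
E
```

```text
tip [ 454.35 -310.63   61.28] tcp [ 451.8  -297.29  203.33] rpy [ 3.05 -0.02  0.01] F [ 0.23  0.85 -2.04] grip 20.84057905048525 clk 28.8
tool delta mm to target [-1.81 -1.14 54.39]
```

View pics/k.png

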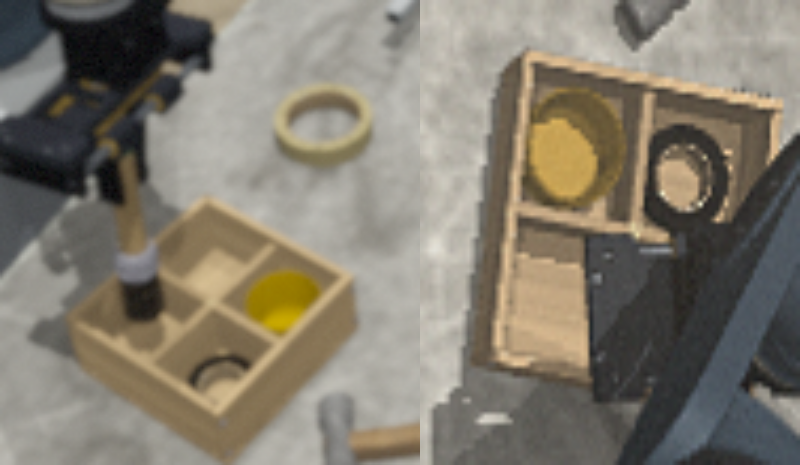

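The tuft, at zoom (142,305), is entering the empty cell, well clear of the walls. Continuing down.

>>> {"op": "arm_command", "data": {
  "commands": [
    [[255,-0.0005,-0.0005,0.006,0],[255,-0.0005,-0.0007,0.009,0],[255,0,-0.0007,0.009,0],[255,0,-0.0005,0.007,0],[255,0,-0.0003,0.004,0],[255,0,0,0,0]]
  ]
}}

```text
clock: 29.4
ee_pos: [452.6, -299.5, 166.9]
eef_rot: [3.044, -0.021, 0.009]
force: [-0.4, 0.3, -2.4]
grip_width: 21.1
```

```bash
python3 tip.py 453.5 -314.6 7
```

```text
tip [ 455.71 -313.38   24.92] tcp [ 452.61 -299.5   166.91] rpy [ 3.04 -0.02  0.01] F [-0.36  0.31 -2.37] grip 21.074209371248095 clk 29.4
tool delta mm to target [-2.6  -0.55 17.91]
```

>>> {"op": "arm_command", "data": {
  "commands": [
    [[255,-0.001,-0.0003,0.005,0],[255,-0.001,-0.0003,0.005,0],[255,0,-0.0002,0.003,0],[255,0,0,0.002,0],[255,0,0,0,0]]
  ]
}}

```text
clock: 29.82
ee_pos: [451.0, -300.6, 150.1]
eef_rot: [3.044, -0.021, 0.009]
force: [-0.5, -0.2, 0.2]
grip_width: 21.1
```

```bash
python3 tip.py 453.5 -314.6 7
```

```text
tip [ 454.12 -314.49    8.07] tcp [ 450.99 -300.59  150.05] rpy [ 3.04 -0.02  0.01] F [-0.48 -0.2   0.25] grip 21.05367802505431 clk 29.8167
tool delta mm to target [-0.64  0.    1.06]
```

>>> {"op": "arm_command", "data": {
  "commands": [
    [[255,0,0,0.001,0],[190,0,0,0,0],[186,0,0,0,0],[182,0,0,0,0],[178,0,0,0,0],[174,0,0,0,0],[170,0,0,0,0],[166,0,0,0,0],[160,0,0,0,0],[154,0,0,0,0]]
  ]
}}

```text
clock: 30.65
ee_pos: [452.5, -302.1, 151.1]
eef_rot: [3.04, -0.025, 0.01]
force: [0.3, -0.9, 0.0]
grip_width: 32.7
```

>>> {"op": "arm_command", "data": {
  "commands": [
    [[148,0,0,0,0],[142,0,0,0,0],[136,0,0,0,0],[130,0,0,0,0],[124,0,0,0,0],[118,0,0,0,0]]
  ]
}}

```text
clock: 31.15
ee_pos: [452.5, -302.1, 151.0]
eef_rot: [3.04, -0.025, 0.01]
force: [0.4, -0.4, -0.2]
grip_width: 45.1
```

```bash
python3 tip.py 453.5 -314.6 7; python3 - <<'E'
from h import *
s=cams.grab_frame("side")[:,:,::-1].copy()
cv2.imwrite("pics/l.png",cv2.resize(s[200:335,165:285],None,fx=4.4,fy=4.4,interpolation=2))
E
```

```text
tip [ 456.14 -316.58    9.08] tcp [ 452.47 -302.1   150.99] rpy [ 3.04 -0.02  0.01] F [ 0.39 -0.38 -0.2 ] grip 45.078320632967795 clk 31.15
tool delta mm to target [-2.67 -2.2   1.8 ]
```

View pics/l.png

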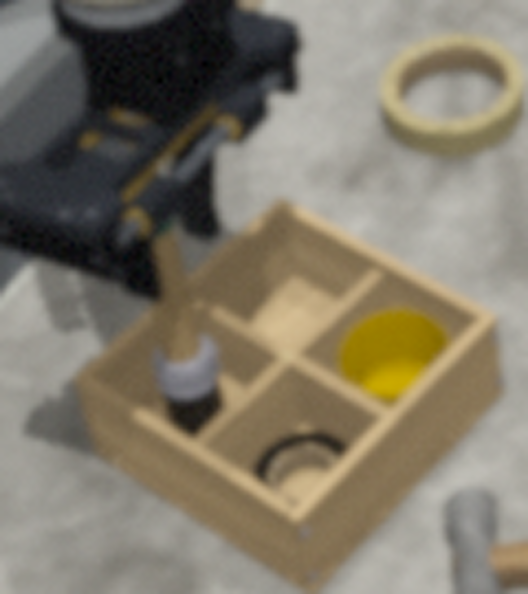

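The brush has righted itself. Open fully.

>>> {"op": "arm_command", "data": {
  "commands": [
    [[110,0,0,0,0],[100,0,0,0,0],[90,0,0,0,0],[70,0,0,0,0],[40,0,0,0,0],[0,0,0,0,0],[0,0,0,0,0],[0,0,0,0,0],[0,0,0,0,0]]
  ]
}}

```text
clock: 31.95
ee_pos: [452.4, -302.0, 151.0]
eef_rot: [3.04, -0.025, 0.01]
force: [0.6, -0.3, -0.2]
grip_width: 84.2
```

```bash
python3 tip.py 453.5 -314.6 7; python3 - <<'E'
from h import *
s=cams.grab_frame("side")[:,:,::-1].copy()
cv2.imwrite("pics/m.png",cv2.resize(s[200:335,165:285],None,fx=4.4,fy=4.4,interpolation=2))
E
```

```text
tip [ 456.06 -316.42    9.05] tcp [ 452.4  -301.98  150.97] rpy [ 3.04 -0.02  0.01] F [ 0.58 -0.28 -0.17] grip 84.1754729382486 clk 31.95
tool delta mm to target [-2.59 -2.04  1.78]
```

View pics/m.png

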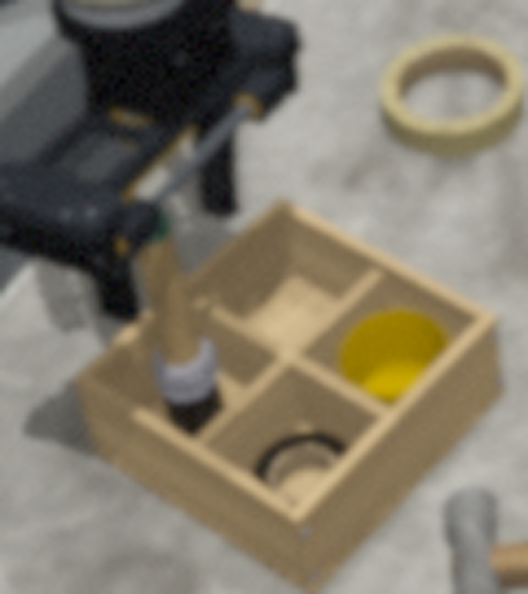

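```bash
python3 - <<'E'
from h import *
for z in (7,25,79,188): print(z,(proj("side",[454,-316,z])-[165,200])*4.4)
E
```

```text
7 [197.53488695 428.60153882]
25 [192.66234364 409.30002457]
79 [177.45940982 349.11673456]
188 [143.80571311 216.10714143]
```

>>> {"op": "arm_command", "data": {
  "commands": [
    [[0,0,0.0005,-0.004,0],[0,0,0.0008,-0.008,0],[0,0,0.001,-0.01,0],[0,0,0.001,-0.012,0],[0,0,0.001,-0.015,0],[0,0,0.001,-0.02,0],[0,0,0.001,-0.02,0],[0,0,0.001,-0.02,0],[0,0,0,-0.01,0],[0,0,0,0,0]]
  ]
}}

```text
clock: 32.83
ee_pos: [448.8, -296.7, 280.2]
eef_rot: [3.04, -0.025, 0.01]
force: [-0.6, -0.3, 0.9]
grip_width: 87.0
```

>>> {"op": "arm_command", "data": {
  "commands": [
    [[0,0,0.01,-0.01,0],[0,0,0.02,-0.01,0],[0,0,0.03,0,0],[0,0,0.03,0,0],[0,0,0.03,0,0],[0,0,0.03,0,0],[0,0,0.03,0,0],[0,0,0.015,0,0],[0,0,0,0,0]]
  ]
}}

```text
clock: 33.58
ee_pos: [447.6, -492.7, 320.3]
eef_rot: [3.042, -0.023, 0.014]
force: [0.0, -0.3, 0.0]
grip_width: 86.9
```

```bash
python3 tip.py; python3 - <<'E'
from h import *
np.set_printoptions(precision=1,suppress=True)
s=cams.grab_frame("side")[:,:,::-1].copy();t=cams.grab_frame("top")[:,:,::-1].copy()
cv2.imwrite("pics/n.png",np.hstack([cv2.resize(s[200:335,165:285],(400,450)),cv2.resize(t[185:275,410:500],(400,450))]))
cv2.imwrite("pics/top9.png",t);cv2.imwrite("pics/side9.png",s)
G=((50,60,20),(95,255,255))
_,ct,st=mask(t,*G,430,225,490,265);_,cs,ss=mask(s,*G,190,220,240,265)
print("green",ct,st,cs,ss,tri(ct,cs))
E
```

```text
tip [ 451.16 -506.78  178.29] tcp [ 447.65 -492.71  320.25] rpy [ 3.04 -0.02  0.01] F [ 0.02 -0.35  0.03] grip 86.87877145957601 clk 33.5833
green [482.7 244.8] [480 242   6   7  34] [198.5 250.5] [195 247   8   8  48] (array([ 453.5, -315.5,  182.7]), np.float64(2.322815961405748))
```

View pics/n.png

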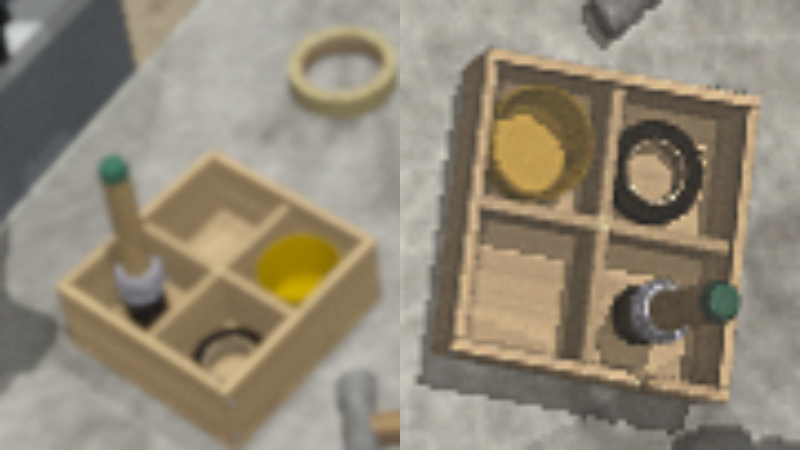

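View pics/top9.png

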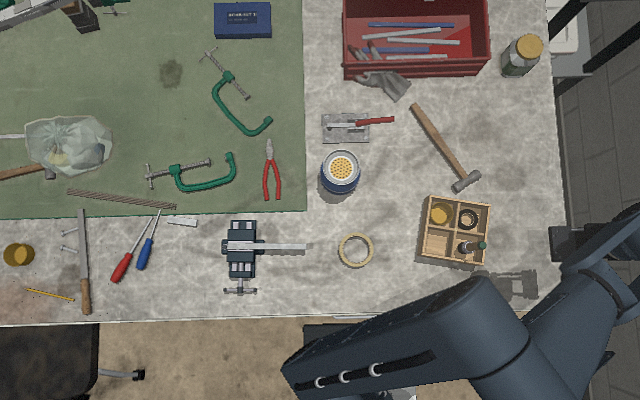

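The brush cap is at (453.5,−315.5), height 183 (181 at the start), so it is standing upright in the fourth cell. Nothing else has moved, and the arm is clear.

```bash
python3 -c "
from bench import order;print(order.sign_off())"
```

```text
the job is handed in; nothing more can be done
None
```

The job is done and handed in at about 33.7 s, inside the 51 s limit.

- **Wetting:** I took the brush from its cell and pressed it into the dish until the dish was on its stop. The force read about 7 N, and the rim dropped about 6 px in the side view, where 20 mm predicts 5.4 px. I then lifted the brush out.
- **Stroke:** I stroked the top of the tube from y ≈ 284 mm at the jaws to past the free end at y ≈ 133 mm. The bristles were squeezed about 2–3 mm at roughly 4 N, and the brush stayed within about 3 mm of the tube's centre line.
- **Placing:** I stood the brush in the originally empty fourth cell and moved the arm clear.

**Last checks:** triangulation put the brush cap at (453.5, −315.5, 183) mm, over the cell centre and at the same height as when it first stood. In the final pictures the cup, tapes, hammer, pliers and can looked unmoved.

**Disagreements:**
- The two views differed by 2–8 mm on some caddy and tube points. I used the top view where they disagreed.
- The tool tilt crept up to about 6° during fast moves and the commands offer no direct way to correct it. Extra back-and-forth moves only shifted the direction of the tilt. The brush was set down about 5.5° off upright and righted itself as the fingers opened. One interim picture with the gripper still around it suggested a lean of about 2°, which the final triangulation did not confirm.

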